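Fetch the movement holder from behind the parts cases

TASK

The brass movement holder is hidden behind the three tall parts cases in the rack: first move all three cases out of the way and stand them on the cork mat, then put the holder in the middle of the round green work pad. After that stand the cases back in the rack, squarely in line, red next to the rack's fixed end wall, then yellow, then blue, and push the black sliding stop up snug against them. Keep everything upright and leave the amber oil bottle where it is.

Things in the scene. Friction and masses are not known exactly. Their poses are not given: they have to be found in the camera images.
- case_red: closed upright spare-parts case, red plastic, a box 56 x 38 x 100 mm high (its own x, y, z), about 0.15 kg; origin at the centre of its underside. At the start it stands upright somewhere in the rack's row with its 56 mm side along the rack's x, a few mm from its neighbours; the order of the colours varies.
- case_yellow: closed upright spare-parts case, yellow plastic, a box 56 x 38 x 100 mm high (its own x, y, z), about 0.15 kg; origin at the centre of its underside. At the start it stands upright somewhere in the rack's row with its 56 mm side along the rack's x, a few mm from its neighbours; the order of the colours varies.
- case_blue: closed upright spare-parts case, blue plastic, a box 56 x 38 x 100 mm high (its own x, y, z), about 0.15 kg; origin at the centre of its underside. At the start it stands upright somewhere in the rack's row with its 56 mm side along the rack's x, a few mm from its neighbours; the order of the colours varies.
- holder: low round brass movement holder with small gears on top, diameter 46 mm, 24 mm high, 0.12 kg; origin at the centre of its underside. It stands on the bench beyond the rack's long +x side, 56 to 60 mm from the rack's centre line, so close behind the cases that a gripper has no room while they stand there.
- rack: fixed aluminium rack: flat base plate 60 (its x) x 234 (its y) x 4 mm thick, no side lips, with a fixed end wall at its +y end, 56 mm wide, top 64 mm above the bench, inner face at rack y = +100 mm. The cases stand on the plate in a row along y, on the line x = 0, between end wall and sliding stop. Origin at the centre of the plate's underside.
- stop (a joint): the rack's sliding stop, a black upright plate 56 mm wide (rack x), 12 mm thick (rack y), top 60 mm above the bench, orange patch on its outer face. Value in m, 0 to 0.085, grows away from the end wall: inner face at rack y = -value, outer face 12 mm farther. No spring, about 1.2 N to move, stays where left. Starts 0.050 to 0.080; 0.014 with three cases packed tight. Push its outer face.
- mat: flat cork mat fixed on the bench, 120 (its x) x 190 (its y) x 6 mm thick, the side area for the cases, on either the left or the right of the rack; origin at the centre of its underside.
- pad: round green work pad fixed on the bench, diameter 110 mm, 10 mm thick, with a thin white ring marking its middle, on the other side of the rack from the mat; origin at the centre of its underside.
- oil: amber oil bottle with a white nozzle, loose, to be left alone: diameter 40 mm, 112 mm high, standing on the bench beyond the stop's end of the rack; origin at the centre of its underside.
Not all that is in view belongs to the job. What is meant by the pad is not purple, and is the smaller of those in its own colour.

How it is judged:
By the outcome, as a careful person would: the job done as asked, in the order asked, and still so for the second after the job is handed in, with the robot touching nothing.
It also fails if it takes over 144 s, if anything falls off the work surface, if the arm or the gripper's body presses on something with over 40 N, if the wrist force passes 120 N, or if a joint passes its speed limit or range.

ROBOT

A 6-joint arm with a two-finger parallel gripper is mounted at the origin on the work surface. World frame = base frame: x ahead of the robot, y to its left, z up, the work surface at z = 0. Lengths are in m, angles in rad, forces in N, time in s.
With the tool pointing down it reaches from about 0.25 to 0.775 m from the base axis. Payload 4 kg.
Tool frame: the origin (TCP) lies between the finger pads; the fingertips stand 25 mm ahead of it and the grasp point (between the pads) lies 6 mm ahead of it (robot.tip_reach is the z of the fingertips in the tool frame, in m); z points along the fingers, y is the line along which they close (so a half turn about z gives the same grasp; the last joint's range is limited). The gripper opens to 94 mm and grips with 3 to 60 N. Pads are 16 mm wide; open, the fingers measure 119 mm over their backs; the gripper's body (75 mm by 177 mm) begins 78 mm behind the grasp point.
Start: joints at [-1.446, 0.087, 1.371, -0, 1.684, -0.103], TCP at [0.124, -0.536, 0.231] pointing down, gripper open.
Joint ranges: [-3.1, 3.1], [-0.76, 2.03], [0.27, 2.55], [-1.08, 4.22], [0.17, 2.65], [-2.57, 2.57]. Speed limits (rad/s): [2.79, 2.79, 3.14, 3.14, 3.14, 3.14].

INTERFACE

Orientations are given as [roll, pitch, yaw] about the fixed x, y, z axes, in that order (R = Rz(yaw) Ry(pitch) Rx(roll)).
In Python, from bench import robot gives the robot as it stands. The module is installed in compiled form; this text tells all that it offers.
- The arm moves only by the shell command python3 -m handwheel 'ROWS'. ROWS is JSON, a list of rows, each a list of 3 entries, a list of its own where there are three numbers: the turn, a rotation vector about the world's x, y, z in units of 90 degrees (1.0 is 90 degrees), then the shift along the world's x, y, z in units of 0.05 m (1.0 is 0.05 m), then the closure, from 0 (fully open) to 1 (shut). A call has 1 to 5 rows; each row shifts and turns the commanded pose from where the row before left it; what a row does not reach is not made up. A row lasts 1/10 s, in which the tool goes at most 50 mm and 8.59 degrees, less where a joint would pass 70% of its speed; a pose out of reach is approached as far as the arm can. A call with a number of a shift or a turn outside -1 to 1 is refused whole. A call with a gripper value outside its range is refused whole. The fingers move at their own pace and stop on an object; the grip force is fixed at half the most. Time passes only in rows, so rows that do not move let the fingers close. It gives the time, the measured TCP pose, the force, the opening and the grip force at its end, in the units of the state.
- robot.get_obs(): the state, without advancing time (a new reading comes with each control period).
- robot.snapshot(name): name is "scene" or "top" or "wrist"; returns (picture, depth): 480x640x3 uint8, red, green, blue; 480x640 float32, m along the optical axis (not along the pixel's ray), 0 where there is no reading.
- robot.calibration(name): a dict with "mtx" (3x3 intrinsics, pixels), "extrinsics" (4x4, takes a point from camera to world coordinates); the wrist camera has in their place "hand_eye" (4x4, takes a point from camera to tool coordinates, whose origin is the TCP and whose axes are the flange's). Camera axes: x right, y down, z forward; pixel columns grow to the right and rows downward; lengths in m; the calibration is good to about 2 mm. A picture is of the moment at which its call begins: read the wrist's pose just before it. calibration takes no time and is no camera call.
- robot.close_job(): hands the job in; it is judged then, once.
Trained networks look in the newest picture that a camera, given by its name, has taken for a name from the list of things; names that differ only in an ending like _2 or _b are one class to them, and where a whole thing is asked for, a point or a joint stands for the part that bears it (a point fixed in the world has none). Each returns a list of dicts, best first, with "p" (0 to 1); they miss things now and then, are a little off and sometimes report something else, mostly with a low value. They report only what shows in the picture. A call takes as long as a camera call. They do not tell look-alikes from the thing itself.
- robot.boxes_of(query, camera): "bbox" ([left, top, right, bottom] in pixels, round what is visible of it).
The state is a dict: "time": time; "joint_positions": joint angles; "qvel": joint speeds; "joint_torque": joint torques, N m; "tool_pos": TCP position; "ee_rot": TCP orientation; "wrist_force": force on the tool from outside, world axes, zero at the start; "wrist_torque": the same for the moment, N m; "width": finger opening in m; "finger_force": force on a finger pad.
Only numpy, scipy, OpenCV 4.12 (cv2) and the standard library are available. Lean on these libraries where they do the work, as an engineer would, in place of code of your own. Each camera call takes 0.05 s, during which the arm holds its last target. There are 200 camera calls.

## Working session

There is one attempt and no reset: what is moved stays moved. The work goes in short steps, Python scripts to look and compute and a shell command to move; the robot and the scene stay as the last step left them, time stands still between calls to the robot, and variables do not carry over. Pictures are saved under pics/ and viewed, at most 14 in all, crops included, and the job is handed in when it is done.

```bash
mkdir -p pics
python3 - <<'E'
from bench import robot
import cv2,numpy as np
ims=[]
for c in("scene","top"):
    im,d=robot.snapshot(c); np.savez(f"{c}.npz",im=im,d=d)
    cv2.imwrite(f"pics/{c}1.png",im[:,:,::-1])
    for q in ["case_red","case_yellow","case_blue","holder","rack","stop","mat","pad","oil"]:
        print(c,q,[(np.round(b["bbox"]).astype(int).tolist(),round(b["p"],2)) for b in robot.boxes_of(q,c)[:3]])
print(robot.get_obs()); print(robot.calibration("top"))
E
```

```text
scene case_red [([399, 197, 426, 258], 0.69)]
scene case_yellow [([348, 203, 378, 261], 0.75)]
scene case_blue [([374, 203, 402, 258], 0.72)]
scene holder [([382, 253, 401, 277], 0.68), ([307, 224, 430, 267], 0.53)]
scene rack [([309, 223, 429, 265], 0.86)]
scene stop [([330, 221, 342, 261], 0.86)]
scene mat [([442, 223, 554, 264], 0.59)]
scene pad [([167, 208, 215, 235], 0.95), ([72, 228, 158, 280], 0.91), ([182, 243, 237, 283], 0.85)]
scene oil [([316, 240, 340, 298], 0.79)]
top case_red [([217, 230, 243, 261], 0.84)]
top case_yellow [([261, 227, 287, 260], 0.62)]
top case_blue [([240, 226, 262, 258], 0.77)]
top holder [([245, 212, 263, 229], 0.7), ([386, 217, 440, 266], 0.59)]
top rack [([214, 229, 323, 260], 0.95)]
top stop [([294, 230, 301, 259], 0.67)]
top mat [([100, 222, 189, 288], 0.98), ([387, 216, 438, 266], 0.38)]
top pad [([411, 291, 464, 341], 0.98), ([383, 217, 438, 266], 0.89), ([460, 222, 530, 294], 0.64)]
top oil [([300, 178, 320, 205], 0.74)]
{'time': 1.0, 'joint_positions': array([-1.44612374e+00,  8.71999284e-02,  1.37069513e+00,  1.03774425e-05,
        1.683557
[... 313 characters left out ...]
9731, -0.53582677,  0.23050839]), 'ee_rot': array([3.14145210e+00, 4.17617248e-06, 2.27769967e-01]), 'wrist_force': array([-0.11799014, -0.46974724, -0.26716354]), 'wrist_torque': array([ 0.00410773, -0.03762204, -0.03321847]), 'finger_force': 0.0, 'width': 0.0935367106397395}
{'mtx': array([[445.92639639,   0.        , 328.08794747],
       [  0.        , 445.92639639, 243.78066892],
       [  0.        ,   0.        ,   1.        ]]), 'extrinsics': array([[-0.0266307 , -0.99270929,  0.11755452,  0.40225567],
       [-0.99951903,  0.02457321, -0.01891753, -0.09598977],
       [ 0.01589091, -0.11800177, -0.99288623,  0.99378085],
       [ 0.        ,  0.        ,  0.        ,  1.        ]])}
```

Run:
```python
import cv2
im=cv2.imread("pics/top1.png")[160:360,80:560]; cv2.imwrite("pics/top1c.png",cv2.resize(im,(800,333),interpolation=3))
```

```text
(no output)
```

View pics/top1c.png

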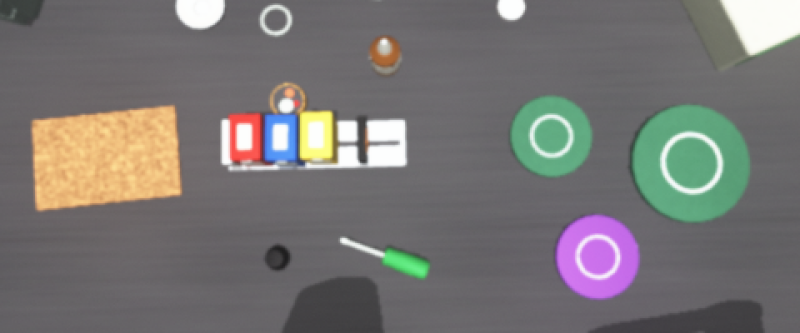

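View pics/scene1.png

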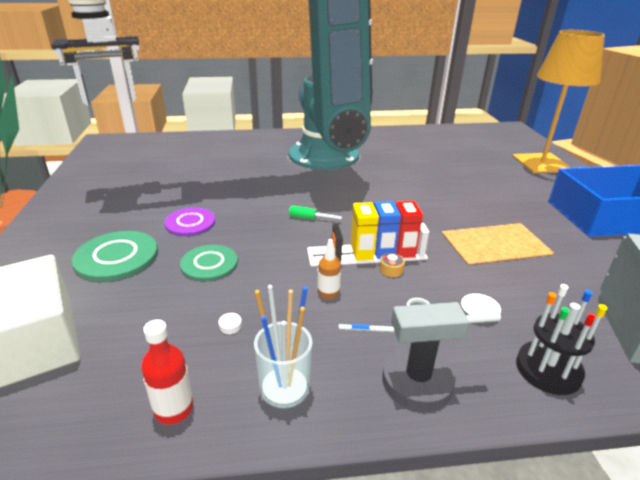

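The top view shows the rack with red, blue and yellow in order from the end wall (left, +y). The mat is at crop (105,158), the holder at (287,102), the smaller green pad at (551,136), the stop at (363,139) and the oil bottle at (385,52). Next I'll measure positions.

```bash
cat > h.py <<'E'
from bench import robot
import cv2,numpy as np
def tool():
    from scipy.spatial.transform import Rotation as R
    o=robot.get_obs(); T=np.eye(4); T[:3,:3]=R.from_euler("xyz",o["ee_rot"]).as_matrix(); T[:3,3]=o["tool_pos"]; return T
def cloud(c,save=None):
    T=tool(); im,d=robot.snapshot(c); k=robot.calibration(c)
    E=k["extrinsics"] if c!="wrist" else T@k["hand_eye"]
    v,u=np.mgrid[:480,:640]; M=k["mtx"]
    P=np.stack([(u-M[0,2])/M[0,0]*d,(v-M[1,2])/M[1,1]*d,d],-1)@E[:3,:3].T+E[:3,3]
    P[d==0]=np.nan
    if save: cv2.imwrite(f"pics/{save}.png",im[:,:,::-1])
    return im,P,cv2.cvtColor(im,cv2.COLOR_RGB2HSV)
def rect(P,m,zlo,zhi):
    with np.errstate(invalid='ignore'): m=m&(P[...,2]>zlo)&(P[...,2]<zhi)
    p=P[m]; 
    if len(p)<10: return None
    (cx,cy),(w,h),a=cv2.minAreaRect((p[:,:2]*1000).astype(np.float32)); 
    a=(a+45)%90-45
    return np.round([cx,cy,w,h,a,np.median(p[:,2])*1000,len(p)],1)
def hue(H,lo,hi,s=110,v=60): return (H[...,0]>=lo)&(H[...,0]<=hi)&(H[...,1]>s)&(H[...,2]>v)
def cases(P,H):
    r=lambda m:rect(P,m,.085,.125)
    print("red",r(hue(H,0,6)|hue(H,174,180)),"yel",r(hue(H,22,33)),"blu",r(hue(H,105,125)))
E
python3 - <<'E'
from h import *
im,P,H=cloud("top")
cases(P,H)
def box(l,t,r,b):
    m=np.zeros(H.shape[:2],bool); m[t:b,l:r]=1; return m
print("mat",rect(P,box(95,217,195,293)&hue(H,8,28,70),-.01,.02))
print("pad",rect(P,box(380,212,442,270)&hue(H,55,90,80,30),-.01,.03))
print("holder",rect(P,box(240,205,268,232),.015,.045))
print("rack",rect(P,box(208,222,330,266)&(H[...,1]<60)&(H[...,2]>110),-.01,.015))
print("stop",rect(P,box(290,222,306,264),.045,.075))
print("wall",rect(P,box(205,222,225,264),.05,.075))
print("oil",rect(P,box(295,170,325,210),.03,.13))
E
```

```text
red [ 6.785e+02 -6.440e+01  3.773e+02  5.658e+02  4.000e-01  1.046e+02
  7.930e+02] yel [676.5 103.  443.3  60.5  31.5 104.9 377. ] blu [638.7 187.6 382.5 844.2  17.2  93.8 847. ]
mat [5.070e+02 2.960e+02 1.242e+02 1.971e+02 4.700e+00 7.100e+00 4.841e+03]
pad [ 5.196e+02 -2.977e+02  1.066e+02  1.062e+02 -7.000e-01  1.120e+01
  1.576e+03]
holder [575.8  49.2  44.4  40.6  -1.7  26.  322. ]
rack [ 5.240e+02  1.900e+01  2.722e+02  9.770e+01 -1.500e+00  3.100e+00
  2.133e+03]
stop [516.3 -48.   12.4  55.   -0.7  60.  174. ]
wall [513.7 120.9  58.6  21.1  17.9  65.2 116. ]
oil [627.5 -80.1  38.9  38.9  17.   71.5 332. ]
```

```bash
R='x'; python3 -m handwheel '[[[0,0,0.057],[0.5,0.75,0.16],0],[[0,0,0.057],[0.5,0.75,0.16],0],[[0,0,0.057],[0.5,0.75,0.16],0],[[0,0,0.057],[0.5,0.75,0.16],0],[[0,0,0.057],[0.5,0.75,0.16],0]]'
python3 -m handwheel '[[[0,0,0.057],[0.5,0.75,0.16],0],[[0,0,0.057],[0.5,0.75,0.16],0],[[0,0,0.057],[0.5,0.75,0.16],0],[[0,0,0.057],[0.5,0.75,0.16],0],[[0,0,0.057],[0.5,0.75,0.16],0]]'
python3 -m handwheel '[[[0,0,0.057],[0.5,0.75,0.16],0],[[0,0,0.057],[0.5,0.75,0.16],0],[[0,0,0.057],[0.5,0.75,0.16],0],[[0,0,0.057],[0.5,0.75,0.16],0],[[0,0,0.057],[0.5,0.75,0.16],0]]'
python3 - <<'E'
from h import *
print(robot.calibration("wrist")["hand_eye"].round(3))
im,P,H=cloud("wrist","w1")
cases(P,H)
w=(H[...,1]<60)&(H[...,2]>110)
print("rack",rect(P,w,-.01,.012),robot.get_obs()["tool_pos"],robot.get_obs()["ee_rot"])
E
```

```text
time: 1.55
tool_pos: [0.2498, -0.3467, 0.2709]
ee_rot: [3.141, -0.0, 0.678]
wrist_force: [0.4, -0.1, -0.1]
width: 0.0942
finger_force: 0.0
time: 2.05
tool_pos: [0.3748, -0.1591, 0.3112]
ee_rot: [3.14, 0.0, 1.127]
wrist_force: [1.6, -0.2, 0.5]
width: 0.0939
finger_force: 0.0
time: 2.55
tool_pos: [0.4999, 0.0286, 0.3511]
ee_rot: [3.141, 0.0, 1.575]
wrist_force: [1.1, -0.2, -0.3]
width: 0.0944
finger_force: 0.0
[[ 0.    -0.968 -0.251  0.072]
 [ 1.    -0.     0.001  0.   ]
 [-0.001 -0.251  0.968 -0.153]
 [ 0.     0.     0.     1.   ]]
red [ 5.194e+02  9.190e+01  3.740e+01  5.520e+01 -1.000e-01  1.022e+02
  1.485e+03] yel [ 519.2    6.3   38.7   55.7   -1.7  102.2 1470. ] blu [ 5.175e+02  5.030e+01  3.620e+01  5.600e+01 -8.000e-01  1.022e+02
  1.331e+03]
rack [ 5.0060e+02 -3.7900e+01  7.7400e+02  6.1110e+02  2.6700e+01 -1.0000e+00
  1.1848e+04] [0.50280062 0.0336878  0.35088839] [ 3.13830769 -0.00486928  1.5842187 ]
```

View pics/w1.png

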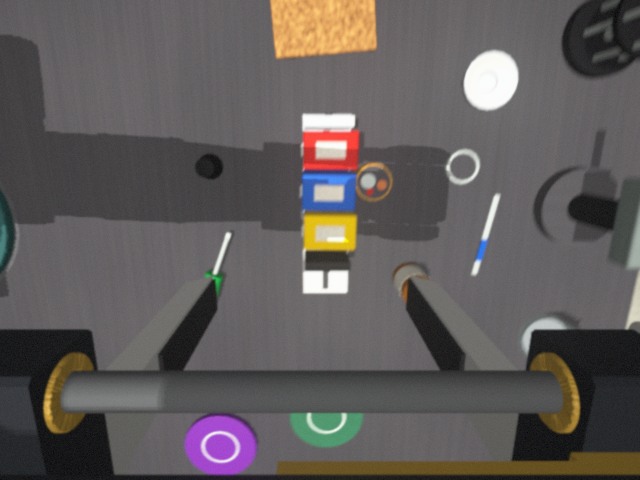

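The wrist view shows the row: red (330,150), blue (328,192), yellow (328,232), stop at (327,262) and holder at (373,182). The arm was still settling, so I'll measure again at rest.

Run:
```python
from h import *
im,P,H=cloud("wrist")
cases(P,H)
def reg(x0,x1,y0,y1): return (P[...,0]>x0)&(P[...,0]<x1)&(P[...,1]>y0)&(P[...,1]<y1)
w=(H[...,1]<60)&(H[...,2]>110)
print("plate",rect(P,w&reg(.46,.57,-.13,.16),0,.012))
print("wall",rect(P,reg(.46,.57,.1,.18),.055,.08))
print("stop",rect(P,reg(.46,.57,-.08,-.02),.052,.075))
print("holder",rect(P,reg(.545,.62,.0,.1),.014,.045))
print("mat",rect(P,reg(.4,.62,.15,.4)&hue(H,8,28,70),0,.02))
print(robot.get_obs()["tool_pos"],robot.get_obs()["ee_rot"])
```

```text
red [ 519.3   91.7   37.9   55.2   -0.   102.2 1523. ] yel [ 5.187e+02  6.200e+00  3.850e+01  5.580e+01 -8.000e-01  1.022e+02
  1.492e+03] blu [ 5.171e+02  4.890e+01  3.820e+01  5.560e+01 -4.000e-01  1.022e+02
  1.429e+03]
plate [ 524.7   14.1  102.4  283.8    4.6    2.4 1184. ]
wall [518.6 121.8  56.1  11.7   0.8  62.2 595. ]
stop [ 5.188e+02 -4.540e+01  5.470e+01  1.230e+01  2.000e-01  5.770e+01
  4.920e+02]
holder [5.764e+02 5.180e+01 4.380e+01 4.470e+01 9.000e-01 2.300e+01 1.068e+03]
mat [5.132e+02 2.335e+02 1.224e+02 6.970e+01 3.200e+00 4.100e+00 6.389e+03]
[0.50116385 0.0307003  0.35038749] [ 3.14090620e+00 -1.62517281e-03  1.57866422e+00]
```

```bash
python3 -m handwheel '[[[0,0,0],[0.2,0.65,-0.6],0],[[0,0,0],[0.19,0.65,-0.6],0],[[0,0,0],[0,0,-0.95],0],[[0,0,0],[0,0,-0.95],0],[[0,0,0],[0,0,-0.95],0]]'
python3 -m handwheel '[[[0,0,0],[0,0,-0.7],0],[[0,0,0],[0,0,-0.5],0],[[0,0,0],[0,0,-0.2],0],[[0,0,0],[0,0,0],0],[[0,0,0],[0,0,0],0]]'
python3 -m handwheel '[[[0,0,0],[0,0,0],1],[[0,0,0],[0,0,0],1],[[0,0,0],[0,0,0],1],[[0,0,0],[0,0,0],1],[[0,0,0],[0,0,0],1]]'
```

```text
time: 3.15
tool_pos: [0.5183, 0.0911, 0.1464]
ee_rot: [3.141, 0.0, 1.57]
wrist_force: [0.3, 0.4, 0.1]
width: 0.094
finger_force: 0.0
time: 3.65
tool_pos: [0.5197, 0.0914, 0.0796]
ee_rot: [3.139, -0.0, 1.57]
wrist_force: [-0.4, 0.2, -0.4]
width: 0.094
finger_force: 0.0
time: 4.15
tool_pos: [0.5188, 0.0917, 0.0782]
ee_rot: [3.141, -0.0, 1.571]
wrist_force: [0.8, 0.1, 0.8]
width: 0.058
finger_force: 0.0
```

```bash
python3 -m handwheel '[[[0,0,0],[0,0,0],1],[[0,0,0],[0,0,0.2],1],[[0,0,0],[0,0,0.6],1],[[0,0,0],[0,0,0.7],1],[[0,0,0],[0,0,0.3],1]]'
python3 -m handwheel '[[[0,0,0],[0,0.4,0],1],[[0,0,0],[-0.05,0.8,0],1],[[0,0,0],[-0.05,0.95,0],1],[[0,0,0],[-0.05,0.95,0],1],[[0,0,0],[-0.02,0.95,0],1]]'
python3 -m handwheel '[[[0,0,0],[0,0.6,0],1],[[0,0,0],[0,0.3,-0.2],1],[[0,0,0],[0,0,-0.5],1],[[0,0,0],[0,0,-0.6],1],[[0,0,0],[0,0,-0.3],1]]'
python3 -m handwheel '[[[0,0,0],[0,0,-0.1],1],[[0,0,0],[0,0,0],1],[[0,0,0],[0,0,0],1]]'
python3 - <<'E'
from h import *
im,P,H=cloud("scene","s2"); cases(P,H)
E
```

```text
time: 4.65
tool_pos: [0.5202, 0.0918, 0.1719]
ee_rot: [3.136, -0.0, 1.571]
wrist_force: [0.5, -0.3, -1.3]
width: 0.0558
finger_force: 30.0
time: 5.15
tool_pos: [0.5096, 0.2957, 0.1675]
ee_rot: [-3.141, 0.0, 1.57]
wrist_force: [1.7, 0.1, -1.3]
width: 0.0559
finger_force: 30.0
time: 5.65
tool_pos: [0.5083, 0.3373, 0.0835]
ee_rot: [-3.136, 0.004, 1.57]
wrist_force: [-0.2, -0.1, -3.5]
width: 0.0557
finger_force: 30.0
time: 5.95
tool_pos: [0.5112, 0.3392, 0.0843]
ee_rot: [3.139, -0.001, 1.57]
wrist_force: [0.4, -0.4, -1.9]
width: 0.056
finger_force: 30.0
red [ 790.1   68.3  293.5  792.3   28.6  102.3 1643. ] yel [682.9 105.  447.9  62.   31.3 103.  444. ] blu [  79.5  611.6  474.1 2184.1  -35.2   91.3  879. ]
```

View pics/s2.png

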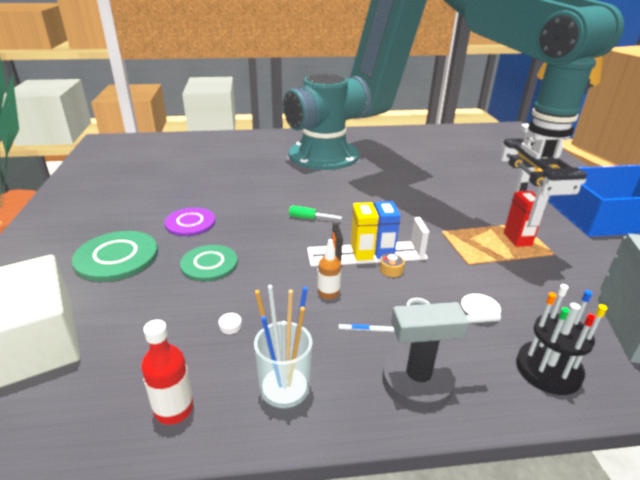

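```bash
python3 -m handwheel '[[[0,0,0],[0,0,-0.04],1],[[0,0,0],[0,0,0],1],[[0,0,0],[0,0,0],0],[[0,0,0],[0,0,0],0],[[0,0,0],[0,0,0],0]]'
python3 -m handwheel '[[[0,0,0],[0,0,0],0],[[0,0,0],[0,0,0.4],0],[[0,0,0],[0,0,0.8],0],[[0,0,0],[0,-0.2,0.7],0],[[0,0,0],[0.05,-0.8,0],0]]'
python3 -m handwheel '[[[0,0,0],[0.05,-0.95,0],0],[[0,0,0],[0.05,-0.95,0],0],[[0,0,0],[0.02,-0.95,0],0],[[0,0,0],[0,-0.95,0],0],[[0,0,0],[0,-0.7,0],0]]'
python3 -m handwheel '[[[0,0,0],[0,-0.3,-0.2],0],[[0,0,0],[0,0,-0.7],0],[[0,0,0],[0,0,-0.7],0],[[0,0,0],[0,0,-0.35],0],[[0,0,0],[0,0,0],0]]'
python3 -c "
from h import *
for _ in range(2): robot.snapshot('scene'); print(robot.get_obs()['tool_pos'])"
```

```text
time: 6.5
tool_pos: [0.5105, 0.3394, 0.0816]
ee_rot: [3.141, -0.0, 1.571]
wrist_force: [0.4, -0.1, 0.4]
width: 0.0765
finger_force: 0.0
time: 7.0
tool_pos: [0.5152, 0.2926, 0.183]
ee_rot: [3.13, -0.007, 1.575]
wrist_force: [1.8, 0.4, 1.2]
width: 0.0938
finger_force: 0.0
time: 7.5
tool_pos: [0.5185, 0.0616, 0.1763]
ee_rot: [3.141, 0.001, 1.569]
wrist_force: [-0.0, -0.6, 0.6]
width: 0.0939
finger_force: 0.0
time: 8.0
tool_pos: [0.5158, 0.0499, 0.0744]
ee_rot: [-3.134, -0.001, 1.571]
wrist_force: [0.8, 0.2, 0.7]
width: 0.0938
finger_force: 0.0
[0.51744355 0.04983686 0.07672377]
[0.51874236 0.04979402 0.07847181]
```

```bash
python3 -m handwheel '[[[0,0,0],[0,0,0],1],[[0,0,0],[0,0,0],1],[[0,0,0],[0,0,0],1],[[0,0,0],[0,0,0],1],[[0,0,0],[0,0,0],1]]'
python3 -m handwheel '[[[0,0,0],[0,0,0],1],[[0,0,0],[0,0,0.2],1],[[0,0,0],[0,0,0.6],1],[[0,0,0],[0,0,0.7],1],[[0,0,0],[0,0,0.3],1]]'
python3 -m handwheel '[[[0,0,0],[0,0.4,0],1],[[0,0,0],[-0.05,0.8,0],1],[[0,0,0],[-0.05,0.95,0],1],[[0,0,0],[-0.05,0.95,0],1],[[0,0,0],[-0.02,0.9,0],1]]'
python3 -m handwheel '[[[0,0,0],[0,0.6,0],1],[[0,0,0],[0,0.2,-0.2],1],[[0,0,0],[0,0,-0.5],1],[[0,0,0],[0,0,-0.6],1],[[0,0,0],[0,0,-0.3],1]]'
python3 -m handwheel '[[[0,0,0],[0,0,-0.1],1],[[0,0,0],[0,0,-0.04],1],[[0,0,0],[0,0,0],1]]'
python3 -c "
from h import *
for _ in range(2): robot.snapshot('scene'); o=robot.get_obs();print(o['tool_pos'],o['wrist_force'])"
```

```text
time: 8.6
tool_pos: [0.5187, 0.0491, 0.0789]
ee_rot: [3.141, 0.0, 1.571]
wrist_force: [-0.8, 0.3, 0.5]
width: 0.0577
finger_force: 0.4
time: 9.1
tool_pos: [0.5204, 0.0492, 0.1725]
ee_rot: [3.135, -0.0, 1.571]
wrist_force: [0.3, 0.0, -0.5]
width: 0.0555
finger_force: 30.0
time: 9.6
tool_pos: [0.5096, 0.2509, 0.1681]
ee_rot: [-3.141, 0.0, 1.571]
wrist_force: [0.8, -0.2, -1.3]
width: 0.0558
finger_force: 30.0
time: 10.1
tool_pos: [0.5083, 0.2875, 0.0844]
ee_rot: [-3.136, 0.003, 1.57]
wrist_force: [-0.0, 0.1, -2.0]
width: 0.0559
finger_force: 30.0
time: 10.4
tool_pos: [0.511, 0.2891, 0.0824]
ee_rot: [3.14, -0.001, 1.57]
wrist_force: [0.5, 0.1, -1.7]
width: 0.0559
finger_force: 30.0
[0.5111661  0.28926113 0.08278534] [ 1.27756061 -0.43389736 -0.81331415]
[0.51119162 0.289369   0.08292081] [ 0.13869626  0.77110013 -1.07138931]
```

```bash
python3 -m handwheel '[[[0,0,0],[0,0,-0.03],1],[[0,0,0],[0,0,0],1],[[0,0,0],[0,0,0],0],[[0,0,0],[0,0,0],0],[[0,0,0],[0,0,0],0]]'
python3 -m handwheel '[[[0,0,0],[0,0,0],0],[[0,0,0],[0,0,0.4],0],[[0,0,0],[0,0,0.8],0],[[0,0,0],[0,-0.2,0.7],0],[[0,0,0],[0.05,-0.8,0],0]]'
python3 -m handwheel '[[[0,0,0],[0.05,-0.95,0],0],[[0,0,0],[0.05,-0.95,0],0],[[0,0,0],[0,-0.95,0],0],[[0,0,0],[0,-0.9,0],0],[[0,0,0],[0,-0.6,0],0]]'
python3 -m handwheel '[[[0,0,0],[0,-0.3,-0.2],0],[[0,0,0],[0,0,-0.7],0],[[0,0,0],[0,0,-0.7],0],[[0,0,0],[0,0,-0.35],0],[[0,0,0],[0,0,0],0]]'
python3 -m handwheel '[[[0,0,0],[0,0,0],0],[[0,0,0],[0,0,0],1],[[0,0,0],[0,0,0],1],[[0,0,0],[0,0,0],1],[[0,0,0],[0,0,0],1]]'
python3 -m handwheel '[[[0,0,0],[0,0,0],1],[[0,0,0],[0,0,0],1]]'
```

```text
time: 11.0
tool_pos: [0.5102, 0.2893, 0.0802]
ee_rot: [3.141, -0.0, 1.571]
wrist_force: [0.1, 0.0, 0.5]
width: 0.0765
finger_force: 0.0
time: 11.5
tool_pos: [0.5154, 0.2423, 0.1818]
ee_rot: [3.13, -0.006, 1.576]
wrist_force: [0.9, 0.3, 0.4]
width: 0.0937
finger_force: 0.0
time: 12.0
tool_pos: [0.5174, 0.0189, 0.1752]
ee_rot: [3.141, 0.001, 1.569]
wrist_force: [0.1, 0.1, 0.4]
width: 0.094
finger_force: 0.0
time: 12.5
tool_pos: [0.5147, 0.0077, 0.0731]
ee_rot: [-3.133, -0.001, 1.572]
wrist_force: [-0.7, 0.3, -0.8]
width: 0.0939
finger_force: 0.0
time: 13.0
tool_pos: [0.5181, 0.0067, 0.0783]
ee_rot: [3.14, 0.0, 1.571]
wrist_force: [-0.2, -0.7, 0.4]
width: 0.0651
finger_force: 0.0
time: 13.2
tool_pos: [0.518, 0.0067, 0.0779]
ee_rot: [3.141, -0.0, 1.571]
wrist_force: [0.6, 0.3, 1.2]
width: 0.0561
finger_force: 30.0
```

```bash
python3 -m handwheel '[[[0,0,0],[0,0,0.2],1],[[0,0,0],[0,0,0.6],1],[[0,0,0],[0,0,0.7],1],[[0,0,0],[0,0,0.3],1],[[0,0,0],[0,0.4,0],1]]'
python3 -m handwheel '[[[0,0,0],[-0.05,0.8,0],1],[[0,0,0],[-0.05,0.95,0],1],[[0,0,0],[-0.05,0.95,0],1],[[0,0,0],[0,0.8,0],1],[[0,0,0],[0,0.5,0],1]]'
python3 -m handwheel '[[[0,0,0],[0,0.2,-0.2],1],[[0,0,0],[0,0,-0.5],1],[[0,0,0],[0,0,-0.6],1],[[0,0,0],[0,0,-0.3],1],[[0,0,0],[0,0,-0.1],1]]'
python3 -m handwheel '[[[0,0,0],[0,0,-0.05],1],[[0,0,0],[0,0,0],1],[[0,0,0],[0,0,0],1],[[0,0,0],[0,0,0],1]]'
python3 -m handwheel '[[[0,0,0],[0,0,0],0],[[0,0,0],[0,0,0],0],[[0,0,0],[0,0,0],0],[[0,0,0],[0,0,0],0],[[0,0,0],[0,0,0.3],0]]'
```

```text
time: 13.7
tool_pos: [0.5196, 0.0252, 0.1711]
ee_rot: [3.135, 0.002, 1.568]
wrist_force: [0.6, 0.4, -1.3]
width: 0.0556
finger_force: 30.0
time: 14.2
tool_pos: [0.5092, 0.2295, 0.1668]
ee_rot: [-3.14, -0.0, 1.573]
wrist_force: [-0.2, 0.2, -1.6]
width: 0.0559
finger_force: 30.0
time: 14.7
tool_pos: [0.5085, 0.2352, 0.08]
ee_rot: [-3.136, 0.002, 1.57]
wrist_force: [-4.1, -1.3, 4.6]
width: 0.056
finger_force: 30.0
time: 15.1
tool_pos: [0.511, 0.2369, 0.0811]
ee_rot: [3.139, -0.001, 1.571]
wrist_force: [-0.4, 0.4, -0.7]
width: 0.0562
finger_force: 30.0
time: 15.6
tool_pos: [0.5086, 0.2361, 0.0931]
ee_rot: [-3.137, 0.002, 1.571]
wrist_force: [-0.6, -0.0, -1.1]
width: 0.0917
finger_force: 0.0
```

```bash
python3 -m handwheel '[[[0,0,0],[0,0,0.7],0],[[0,0,0],[0,0,0.8],0],[[0,0,0],[0,0,0.8],0],[[0,0,-0.09],[0.1,-0.3,0.5],0],[[0,0,-0.09],[0.15,-0.4,0],0]]'
python3 -m handwheel '[[[0,0,-0.09],[0.15,-0.4,0],0],[[0,0,-0.09],[0.15,-0.4,0],0],[[0,0,-0.09],[0.15,-0.4,0],0],[[0,0,-0.09],[0.15,-0.4,0],0],[[0,0,-0.09],[0.15,-0.4,0],0]]'
python3 -m handwheel '[[[0,0,-0.09],[0.15,-0.4,0],0],[[0,0,-0.09],[0.1,-0.4,0],0],[[0,0,-0.09],[0.05,-0.2,0],0],[[0,0,-0.1],[0,0,0],0],[[0,0,0],[0,0,0],0]]'
python3 - <<'E'
from h import *
robot.snapshot("top");robot.snapshot("scene")
im,P,H=cloud("wrist","w3")
def reg(x0,x1,y0,y1): return (P[...,0]>x0)&(P[...,0]<x1)&(P[...,1]>y0)&(P[...,1]<y1)
print("holder",rect(P,reg(.545,.62,.0,.1),.014,.045))
print("wall",rect(P,reg(.46,.57,.1,.18),.055,.08))
print("stop",rect(P,reg(.46,.57,-.08,-.02),.052,.075))
w=(H[...,1]<60)&(H[...,2]>110)
print("plate",rect(P,w&reg(.47,.556,-.1,.11),0.001,.008))
print(robot.get_obs()["tool_pos"],robot.get_obs()["ee_rot"])
im,P,H=cloud("top","t3")
def reg(x0,x1,y0,y1): return (P[...,0]>x0)&(P[...,0]<x1)&(P[...,1]>y0)&(P[...,1]<y1)
for n,m in(("r",hue(H,0,6)|hue(H,174,180)),("y",hue(H,22,33)),("b",hue(H,105,125))): print(n,rect(P,m&reg(.43,.6,.18,.42),.09,.12))
E
```

```text
time: 16.1
tool_pos: [0.5247, 0.2027, 0.2425]
ee_rot: [3.131, -0.007, 1.284]
wrist_force: [0.6, 0.9, 0.9]
width: 0.0939
finger_force: 0.0
time: 16.6
tool_pos: [0.5605, 0.1009, 0.2365]
ee_rot: [3.141, -0.001, 0.575]
wrist_force: [0.5, 0.1, -0.0]
width: 0.0942
finger_force: 0.0
time: 17.1
tool_pos: [0.5754, 0.0512, 0.2362]
ee_rot: [3.142, -0.001, 0.007]
wrist_force: [0.0, -0.1, 0.5]
width: 0.0943
finger_force: 0.0
holder [ 5.766e+02  5.130e+01  4.450e+01  4.480e+01 -7.000e-01  2.290e+01
  1.756e+03]
wall [ 5.187e+02  1.213e+02  1.240e+01  5.620e+01 -1.000e-01  6.190e+01
  8.790e+02]
stop [ 5.194e+02 -4.610e+01  5.590e+01  1.230e+01  2.000e-01  5.750e+01
  2.640e+02]
plate [5.188e+02 5.000e+00 6.050e+01 2.100e+02 1.000e-01 2.300e+00 8.086e+03]
[0.57523064 0.05195635 0.23571978] [-3.14157678e+00 -8.32540032e-04  1.00970612e-02]
r [508.7 351.   55.8  10.9   2.5 106.9 135. ]
y [509.4 230.2  56.6  33.8   3.1 106.3 356. ]
b None
```

View pics/w3.png

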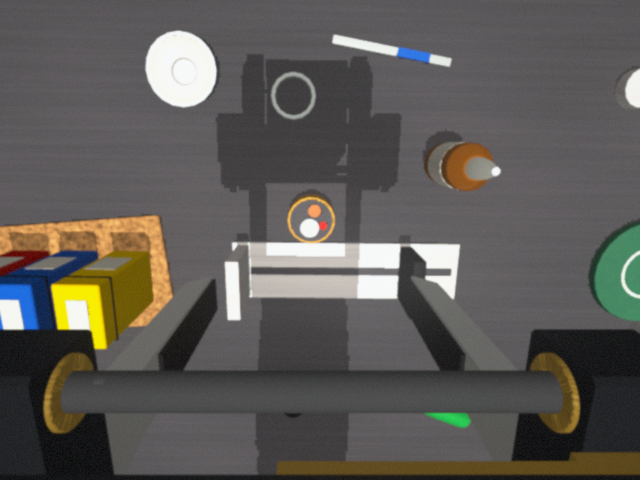

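```bash
python3 -m handwheel '[[[0,0,0],[0.02,0,-0.6],0],[[0,0,0],[0,0,-0.9],0],[[0,0,0],[0,0,-0.9],0],[[0,0,0],[0,0,-0.9],0],[[0,0,0],[0,0,-0.5],0]]'
python3 -m handwheel '[[[0,0,0],[0,0,-0.2],0],[[0,0,0],[0,0,-0.1],0],[[0,0,0],[0,0,0],0],[[0,0,0],[0,0,0],0],[[0,0,0],[0,0,0],0]]'
```

```text
time: 17.8
tool_pos: [0.5734, 0.0521, 0.0407]
ee_rot: [-3.142, 0.006, 0.009]
wrist_force: [0.1, 0.5, 0.1]
width: 0.0939
finger_force: 0.0
time: 18.3
tool_pos: [0.5776, 0.0517, 0.0321]
ee_rot: [3.141, -0.004, 0.007]
wrist_force: [0.8, -1.0, 0.4]
width: 0.0942
finger_force: 0.0
```

```bash
python3 -m handwheel '[[[0,0,0],[0,0,-0.06],0],[[0,0,0],[0,0,0],1],[[0,0,0],[0,0,0],1],[[0,0,0],[0,0,0],1],[[0,0,0],[0,0,0],1]]'
python3 -m handwheel '[[[0,0,0],[0,0,0],1],[[0,0,0],[0,0,0],1],[[0,0,0],[0,0,0],1],[[0,0,0],[0,0,0],1],[[0,0,0],[0,0,0],1]]'
```

```text
time: 18.8
tool_pos: [0.5762, 0.0517, 0.027]
ee_rot: [3.142, 0.0, 0.007]
wrist_force: [0.0, -0.5, 0.7]
width: 0.0653
finger_force: 0.0
time: 19.3
tool_pos: [0.5762, 0.0517, 0.027]
ee_rot: [3.142, 0.0, 0.007]
wrist_force: [0.1, 0.9, -0.3]
width: 0.0459
finger_force: 30.0
```

```bash
python3 -m handwheel '[[[0,0,0],[0,0,0.3],1],[[0,0,0],[0,0,0.7],1],[[0,0,0],[0,0,0.8],1],[[0,0,0],[0,0,0.6],1],[[0,0,0],[0,0,0.2],1]]'
python3 -m handwheel '[[[0,0,0],[-0.1,-0.4,0],1],[[0,0,0],[-0.1,-0.8,0],1],[[0,0,0],[-0.15,-0.9,0],1],[[0,0,0],[-0.15,-0.9,0],1],[[0,0,0],[-0.15,-0.9,0],1]]'
python3 -m handwheel '[[[0,0,0],[-0.15,-0.9,0],1],[[0,0,0],[-0.13,-0.9,0],1],[[0,0,0],[-0.1,-0.7,0],1],[[0,0,0],[-0.1,-0.5,0],1],[[0,0,0],[0,0,0],1]]'
python3 -m handwheel '[[[0,0,0],[0,0,0],1],[[0,0,0],[0,0,0],1],[[0,0,0],[0,0,0],1],[[0,0,0],[0,0,0],1]]'
python3 - <<'E'
from h import *
im,P,H=cloud("wrist","w4")
m=hue(H,55,90,80,30)&(P[...,2]>0)&(P[...,2]<.02)&(abs(P[...,0]-.52)<.09)&(abs(P[...,1]+.298)<.075)
print(rect(P,m,0,.02))
c=max(cv2.findContours(m.astype(np.uint8),0,2)[0],key=cv2.contourArea)[:,0]; p=P[c[:,1],c[:,0]][:,:2]
# robust circle r=.055
from scipy.optimize import least_squares
s=least_squares(lambda q:np.hypot(*(p-q[:2]).T)-q[2],[.52,-.298,.055],loss="soft_l1",f_scale=.001); print(s.x,len(p))
o=robot.get_obs();print(o["tool_pos"],o["ee_rot"])
E
```

```text
time: 19.8
tool_pos: [0.5784, 0.0517, 0.1626]
ee_rot: [3.141, -0.009, 0.007]
wrist_force: [0.9, -0.1, -0.6]
width: 0.0454
finger_force: 30.0
time: 20.3
tool_pos: [0.5425, -0.1446, 0.1559]
ee_rot: [-3.141, 0.002, 0.008]
wrist_force: [-0.0, -0.9, -1.1]
width: 0.0456
finger_force: 30.0
time: 20.8
tool_pos: [0.5181, -0.2963, 0.1555]
ee_rot: [-3.142, 0.003, 0.002]
wrist_force: [-0.0, -0.1, -1.4]
width: 0.0455
finger_force: 30.0
time: 21.2
tool_pos: [0.52, -0.2922, 0.1571]
ee_rot: [3.142, -0.0, 0.009]
wrist_force: [-0.2, 0.5, -1.1]
width: 0.0454
finger_force: 30.0
[ 5.301e+02 -2.982e+02  1.084e+02  9.290e+01 -4.300e+00  8.300e+00
  1.016e+04]
[ 0.52446275 -0.29745326  0.05166657] 260
[ 0.52002184 -0.29235609  0.15713182] [ 3.14153103e+00 -1.33674341e-04  8.61309625e-03]
```

View pics/w4.png

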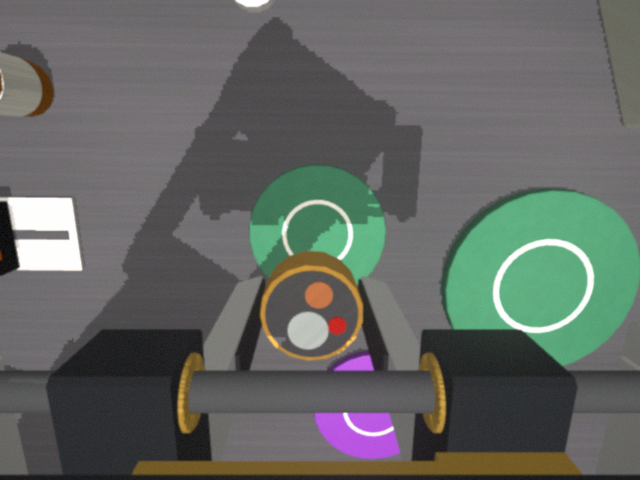

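Run:
```python
from h import *
from scipy.optimize import least_squares
im,P,H=cloud("wrist")
g=(H[...,1]<60)&(H[...,2]>140); g[:190]=0; g[250:]=0; g[:,:270]=0; g[:,365:]=0
p=P[g&(P[...,2]>0)&(P[...,2]<.02)][:,:2]
f=lambda p,r:least_squares(lambda q:np.hypot(*(p-q[:2]).T)-q[2],[.52,-.298,r],loss="soft_l1",f_scale=.001).x
print("ring",f(p,.028),len(p))
m=hue(H,55,90,60,20); m[240:]=0; m[:,:240]=0; m[:,400:]=0
c=cv2.findContours(m.astype(np.uint8),0,1)[0]; c=max(c,key=cv2.contourArea)[:,0]; c=c[c[:,1]<236]
p=P[c[:,1],c[:,0]]; p=p[np.hypot(p[:,0]-.52,p[:,1]+.298)>.045][:,:2]
print("edge",f(p,.055),len(p))
```

```text
ring [ 0.52191803 -0.29740195  0.02642716] 739
edge [ 0.52220847 -0.29735338  0.05424922] 199
```

The pad and its ring are in view at (318,234). The ring and edge fits agree on a centre of (0.522, -0.297). Placing the holder there.

```bash
python3 -m handwheel '[[[0,0,0],[0.04,-0.1,-0.4],1],[[0,0,0],[0,0,-0.7],1],[[0,0,0],[0,0,-0.7],1],[[0,0,0],[0,0,-0.35],1],[[0,0,0],[0,0,-0.15],1]]'
python3 -m handwheel '[[[0,0,0],[0,0,-0.06],1],[[0,0,0],[0,0,0],1],[[0,0,0],[0,0,0],1],[[0,0,0],[0,0,0],1]]'
```

```text
time: 21.8
tool_pos: [0.5203, -0.297, 0.0391]
ee_rot: [-3.139, 0.004, 0.008]
wrist_force: [0.0, -0.7, -1.5]
width: 0.0454
finger_force: 30.0
time: 22.2
tool_pos: [0.5226, -0.2989, 0.0406]
ee_rot: [3.14, -0.002, 0.007]
wrist_force: [-0.4, 0.6, -0.0]
width: 0.0454
finger_force: 30.0
```

```bash
python3 -m handwheel '[[[0,0,0],[0,0.02,-0.02],1],[[0,0,0],[0,0,-0.02],1],[[0,0,0],[0,0,0],1],[[0,0,0],[0,0,0],1],[[0,0,0],[0,0,0],0]]'
python3 -m handwheel '[[[0,0,0],[0,0,0],0],[[0,0,0],[0,0,0],0],[[0,0,0],[0,0,0],0],[[0,0,0],[0,0,0],0],[[0,0,0],[0,0,0.3],0]]'
python3 -m handwheel '[[[0,0,0],[0,0,0.6],0],[[0,0,0],[0,0,0.8],0],[[0,0,0],[0,0,0.9],0],[[0,0,0],[0,0,0.5],0],[[0,0,0],[0,0,0],0]]'
python3 - <<'E'
from h import *
from scipy.optimize import least_squares
robot.snapshot("scene");robot.snapshot("scene");robot.snapshot("scene")
im,P,H=cloud("wrist","w5")
print("holder",rect(P,(abs(P[...,0]-.52)<.05)&(abs(P[...,1]+.298)<.04),.026,.05))
p=P[(abs(P[...,0]-.522)<.07)&(abs(P[...,1]+.297)<.07)&hue(H,50,95,50,20)]
m=((abs(P[...,0]-.522)<.07)&(abs(P[...,1]+.297)<.07)&hue(H,50,95,50,20))
print("pad",rect(P,m,0,.02)); o=robot.get_obs();print(o["tool_pos"],o["ee_rot"])
E
```

```text
time: 22.7
tool_pos: [0.5218, -0.2974, 0.0372]
ee_rot: [3.141, -0.0, 0.007]
wrist_force: [-0.5, -1.3, 0.5]
width: 0.0509
finger_force: 0.0
time: 23.2
tool_pos: [0.5201, -0.2962, 0.05]
ee_rot: [-3.138, 0.005, 0.007]
wrist_force: [-0.4, 0.4, -0.4]
width: 0.09
finger_force: 0.0
time: 23.7
tool_pos: [0.524, -0.2988, 0.1995]
ee_rot: [3.134, -0.01, 0.007]
wrist_force: [0.1, -0.0, -0.1]
width: 0.0938
finger_force: 0.0
holder [ 5.215e+02 -2.980e+02  4.460e+01  4.590e+01 -4.000e-01  3.290e+01
  2.355e+03]
pad [ 5.222e+02 -2.976e+02  1.091e+02  1.087e+02  1.290e+01  8.200e+00
  8.537e+03]
[ 0.52084415 -0.29671792  0.18997907] [-3.13955770e+00  2.99207502e-03  7.07424838e-03]
```

View pics/w5.png

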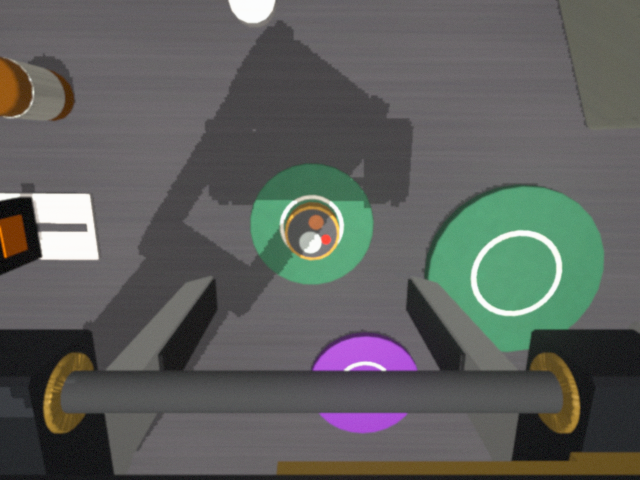

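```bash
python3 -m handwheel '[[[0,0,0.066],[0,0.6,0],0],[[0,0,0.066],[0,0.95,0],0],[[0,0,0.066],[0,0.95,0],0],[[0,0,0.066],[-0.02,0.95,0],0],[[0,0,0.066],[-0.02,0.95,0],0]]'
python3 -m handwheel '[[[0,0,0.066],[-0.02,0.95,0],0],[[0,0,0.066],[-0.02,0.95,0],0],[[0,0,0.066],[-0.02,0.95,0],0],[[0,0,0.066],[-0.02,0.95,0],0],[[0,0,0.066],[-0.02,0.95,0],0]]'
python3 -m handwheel '[[[0,0,0.066],[-0.02,0.95,0],0],[[0,0,0.066],[-0.02,0.95,0],0],[[0,0,0.066],[-0.02,0.95,0],0],[[0,0,0.066],[-0.02,0.5,0],0],[[0,0,0.072],[-0.01,0.23,0],0]]'
python3 -m handwheel '[[[0,0,0],[0,0,0],0],[[0,0,0],[0,0,0],0],[[0,0,0],[0,0,0],0]]'
python3 - <<'E'
from h import *
im,P,H=cloud("wrist","w6"); R=(P[...,0]>.43)&(P[...,0]<.6)&(P[...,1]>.18)&(P[...,1]<.42)
for n,m in(("r",hue(H,0,6)|hue(H,174,180)),("y",hue(H,22,33)),("b",hue(H,105,125))): print(n,rect(P,m&R,.1,.12))
o=robot.get_obs();print(o["tool_pos"],o["ee_rot"])
E
```

```text
time: 24.4
tool_pos: [0.5182, -0.0753, 0.1894]
ee_rot: [-3.138, 0.003, 0.529]
wrist_force: [0.6, 0.4, 0.5]
width: 0.0942
finger_force: 0.0
time: 24.9
tool_pos: [0.5132, 0.1619, 0.1895]
ee_rot: [-3.138, 0.003, 1.048]
wrist_force: [0.9, 0.8, 0.6]
width: 0.0941
finger_force: 0.0
time: 25.4
tool_pos: [0.5084, 0.3415, 0.1886]
ee_rot: [-3.137, 0.002, 1.58]
wrist_force: [0.3, -0.8, -0.1]
width: 0.0941
finger_force: 0.0
time: 25.7
tool_pos: [0.5101, 0.338, 0.1911]
ee_rot: [-3.14, 0.001, 1.569]
wrist_force: [0.0, -0.6, -1.0]
width: 0.0939
finger_force: 0.0
r [ 5.108e+02  3.397e+02  3.810e+01  5.560e+01 -1.000e-01  1.042e+02
  3.681e+03]
y [ 5.113e+02  2.372e+02  3.880e+01  5.500e+01 -4.000e-01  1.040e+02
  4.290e+02]
b [ 5.112e+02  2.896e+02  3.850e+01  5.520e+01 -5.000e-01  1.042e+02
  3.146e+03]
[0.5102757  0.33801366 0.19149312] [-3.14087316e+00  7.64905850e-04  1.56898736e+00]
```

```bash
python3 -m handwheel '[[[0,0,0],[0,0.03,-0.5],0],[[0,0,0],[0,0,-0.8],0],[[0,0,0],[0,0,-0.6],0],[[0,0,0],[0,0,-0.33],0],[[0,0,0],[0,0,0],0]]'
python3 -m handwheel '[[[0,0,0],[0,0,0],0],[[0,0,0],[0,0,0],1],[[0,0,0],[0,0,0],1],[[0,0,0],[0,0,0],1],[[0,0,0],[0,0,0],1]]'
python3 -m handwheel '[[[0,0,0],[0,0,0],1],[[0,0,0],[0,0,0],1],[[0,0,0],[0,0,0.3],1],[[0,0,0],[0,0,0.7],1],[[0,0,0],[0,0,0.8],1]]'
python3 -m handwheel '[[[0,0,0],[0,0,0.7],1],[[0,0,0],[0,0,0.3],1],[[0,0,0],[0,-0.4,0],1],[[0,0,0],[0.05,-0.8,0],1],[[0,0,0],[0.05,-0.95,0],1]]'
python3 -m handwheel '[[[0,0,0],[0.05,-0.95,0],1],[[0,0,0],[0.02,-0.95,0],1],[[0,0,0],[0,-0.6,0],1],[[0,0,0],[0,-0.26,0],1],[[0,0,0],[0,0,-0.3],1]]'
python3 -m handwheel '[[[0,0,0],[0,0,-0.7],1],[[0,0,0],[0,0,-0.8],1],[[0,0,0],[0,0,-0.6],1],[[0,0,0],[0,0,0],1],[[0,0,0],[0,0,0],1]]'
python3 -m handwheel '[[[0,0,0],[0,0,0],1],[[0,0,0],[0,0,0],1]]'
python3 -c "
from h import *
for _ in range(2): robot.snapshot('scene'); o=robot.get_obs();print(o['tool_pos'],o['ee_rot'])"
```

```text
time: 26.25
tool_pos: [0.5084, 0.3385, 0.0769]
ee_rot: [-3.135, 0.004, 1.569]
wrist_force: [0.3, 0.9, -0.9]
width: 0.0938
finger_force: 0.0
time: 26.75
tool_pos: [0.5105, 0.3409, 0.0813]
ee_rot: [3.14, -0.001, 1.572]
wrist_force: [0.1, -0.0, 0.9]
width: 0.0652
finger_force: 0.0
time: 27.25
tool_pos: [0.509, 0.3401, 0.1699]
ee_rot: [-3.137, 0.002, 1.572]
wrist_force: [0.3, 0.1, -1.0]
width: 0.0563
finger_force: 30.0
time: 27.75
tool_pos: [0.5138, 0.2317, 0.2177]
ee_rot: [-3.137, 0.002, 1.574]
wrist_force: [0.5, 0.7, -2.1]
width: 0.0557
finger_force: 30.0
time: 28.25
tool_pos: [0.5192, 0.0934, 0.2058]
ee_rot: [3.139, -0.0, 1.568]
wrist_force: [0.4, 0.9, -1.4]
width: 0.0556
finger_force: 30.0
time: 28.75
tool_pos: [0.5178, 0.0963, 0.0993]
ee_rot: [-3.139, -0.0, 1.573]
wrist_force: [0.3, -0.3, -1.6]
width: 0.056
finger_force: 30.0
time: 28.95
tool_pos: [0.5202, 0.0957, 0.1028]
ee_rot: [3.137, -0.0, 1.572]
wrist_force: [-0.3, 0.6, -1.8]
width: 0.056
finger_force: 30.0
[0.52000425 0.09556382 0.102623  ] [ 3.13753190e+00 -3.66221991e-04  1.57200378e+00]
[0.51982045 0.09541989 0.10236116] [ 3.13800393e+00 -3.15556867e-04  1.57177265e+00]
```

```bash
python3 -m handwheel '[[[0,0,0],[0,0,-0.2],1],[[0,0,0],[0,0,-0.15],1],[[0,0,0],[0,0,-0.06],1],[[0,0,0],[0,0,0],1],[[0,0,0],[0,0,0],1]]'
python3 -m handwheel '[[[0,0,0],[0,0,0],1],[[0,0,0],[0,0,0],1],[[0,0,0],[0,0,-0.03],1],[[0,0,0],[0,0,0],1],[[0,0,0],[0,0,0],1]]'
```

```text
time: 29.55
tool_pos: [0.5186, 0.0951, 0.0798]
ee_rot: [-3.141, 0.0, 1.572]
wrist_force: [0.1, -0.4, -1.7]
width: 0.0556
finger_force: 30.0
time: 30.05
tool_pos: [0.519, 0.0952, 0.0787]
ee_rot: [3.141, -0.0, 1.572]
wrist_force: [0.3, 0.4, -0.0]
width: 0.0561
finger_force: 30.0
```

```bash
python3 -m handwheel '[[[0,0,0],[0,0,-0.01],1],[[0,0,0],[0,0,0],1],[[0,0,0],[0,0,0],0],[[0,0,0],[0,0,0],0],[[0,0,0],[0,0,0],0]]'
python3 -m handwheel '[[[0,0,0],[0,0,0],0],[[0,0,0],[0,0,0.4],0],[[0,0,0],[0,0,0.8],0],[[0,0,0],[0,0,0.7],0],[[0,0,0],[-0.05,0.5,0],0]]'
python3 -m handwheel '[[[0,0,0],[-0.05,0.9,0],0],[[0,0,0],[-0.05,0.8,0],0],[[0,0,0],[0,0.45,0],0],[[0,0,0],[0,0.19,-0.3],0],[[0,0,0],[0,0,-0.7],0]]'
python3 -m handwheel '[[[0,0,0],[0,0,-0.6],0],[[0,0,0],[0,0,-0.2],0],[[0,0,0],[0,0,0],0],[[0,0,0],[0,0,0],0],[[0,0,0],[0,0,0],0]]'
```

```text
time: 30.55
tool_pos: [0.5185, 0.0952, 0.0777]
ee_rot: [-3.141, 0.0, 1.572]
wrist_force: [0.4, -0.2, 0.2]
width: 0.0762
finger_force: 0.0
time: 31.05
tool_pos: [0.5198, 0.119, 0.1795]
ee_rot: [3.13, -0.0, 1.568]
wrist_force: [0.9, 1.6, -0.2]
width: 0.0942
finger_force: 0.0
time: 31.55
tool_pos: [0.5133, 0.239, 0.1251]
ee_rot: [3.134, -0.002, 1.574]
wrist_force: [1.1, 0.1, -0.2]
width: 0.094
finger_force: 0.0
time: 32.05
tool_pos: [0.5126, 0.2373, 0.0851]
ee_rot: [3.138, -0.001, 1.571]
wrist_force: [0.1, 0.3, -0.7]
width: 0.0939
finger_force: 0.0
```

```bash
python3 -m handwheel '[[[0,0,0],[0,0,-0.05],0],[[0,0,0],[0,0,0],1],[[0,0,0],[0,0,0],1],[[0,0,0],[0,0,0],1],[[0,0,0],[0,0,0],1]]'
python3 -m handwheel '[[[0,0,0],[0,0,0],1],[[0,0,0],[0,0,0],1],[[0,0,0],[0,0,0.3],1],[[0,0,0],[0,0,0.7],1],[[0,0,0],[0,0,0.8],1]]'
python3 -m handwheel '[[[0,0,0],[0,0,0.6],1],[[0,0,0],[0,0,0.2],1],[[0,0,0],[0,-0.4,0],1],[[0,0,0],[0.05,-0.8,0],1],[[0,0,0],[0.05,-0.95,0],1]]'
python3 -m handwheel '[[[0,0,0],[0.03,-0.8,0],1],[[0,0,0],[0,-0.5,0],1],[[0,0,0],[0,-0.21,0],1],[[0,0,0],[0,0,0],1],[[0,0,0],[0,0,0],1]]'
python3 -m handwheel '[[[0,0,0],[0,0,0],1],[[0,0,0],[0,0,0],1],[[0,0,0],[0,0,0],1],[[0,0,0],[0,0,0],1]]'
python3 - <<'E'
from h import *
print(robot.get_obs()["tool_pos"])
im,P,H=cloud("wrist","w7")
R=(abs(P[...,0]-.52)<.06)&(P[...,1]>.05)&(P[...,1]<.13)
print("red",rect(P,(hue(H,0,6)|hue(H,174,180))&R,.098,.115)); print(rect(P,R&(P[...,1]>.108),.055,.075))
E
```

```text
time: 32.55
tool_pos: [0.5112, 0.2373, 0.0806]
ee_rot: [3.141, -0.0, 1.572]
wrist_force: [0.0, -0.3, -0.1]
width: 0.0655
finger_force: 0.0
time: 33.05
tool_pos: [0.5101, 0.2368, 0.1703]
ee_rot: [-3.138, 0.001, 1.572]
wrist_force: [1.0, 0.9, -1.0]
width: 0.0559
finger_force: 30.0
time: 33.55
tool_pos: [0.5155, 0.1296, 0.2094]
ee_rot: [-3.14, -0.0, 1.575]
wrist_force: [0.6, 0.1, -2.2]
width: 0.0563
finger_force: 30.0
time: 34.05
tool_pos: [0.5175, 0.0551, 0.21]
ee_rot: [-3.141, -0.001, 1.572]
wrist_force: [1.0, -0.3, -1.8]
width: 0.0561
finger_force: 30.0
time: 34.45
tool_pos: [0.5177, 0.0548, 0.2105]
ee_rot: [3.141, -0.0, 1.573]
wrist_force: [-0.1, -0.4, -1.9]
width: 0.0559
finger_force: 30.0
[0.51770828 0.05475972 0.21050591]
red [ 5.195e+02  9.380e+01  3.810e+01  5.610e+01 -1.000e-01  1.022e+02
  3.492e+03]
[ 5.184e+02  1.201e+02  1.500e+01  5.600e+01 -4.000e-01  6.220e+01
  1.302e+03]
```

View pics/w7.png

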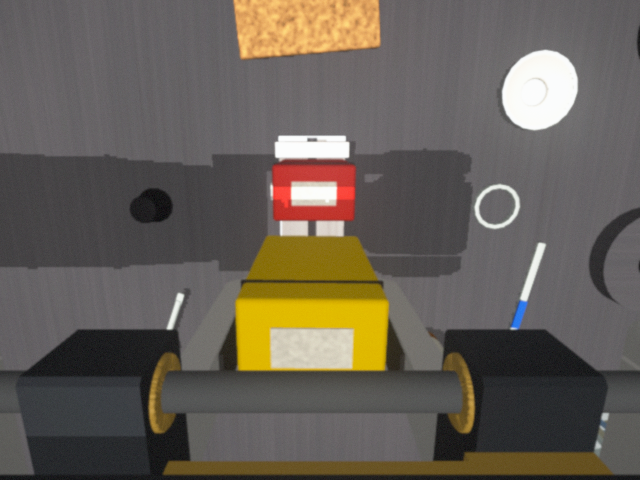

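```bash
python3 -m handwheel '[[[0,0,0],[0.02,-0.04,-0.2],1],[[0,0,0],[0,0,-0.6],1],[[0,0,0],[0,0,-0.7],1],[[0,0,0],[0,0,-0.6],1],[[0,0,0],[0,0,-0.3],1]]'
python3 -m handwheel '[[[0,0,0],[0,0,-0.1],1],[[0,0,0],[0,0,-0.06],1],[[0,0,0],[0,0,0],1],[[0,0,0],[0,0,0],1],[[0,0,0],[0,0,0],1]]'
python3 -m handwheel '[[[0,0,0],[0,0,-0.04],1],[[0,0,0],[0,0,-0.03],1],[[0,0,0],[0,0,0],1],[[0,0,0],[0,0,0],1],[[0,0,0],[0,0,0],1]]'
```

```text
time: 35.0
tool_pos: [0.5163, 0.052, 0.0862]
ee_rot: [-3.135, 0.0, 1.571]
wrist_force: [-0.1, -0.3, -0.4]
width: 0.0558
finger_force: 30.0
time: 35.5
tool_pos: [0.5195, 0.0522, 0.0838]
ee_rot: [3.139, 0.0, 1.572]
wrist_force: [0.2, 0.1, -2.0]
width: 0.056
finger_force: 30.0
time: 36.0
tool_pos: [0.5187, 0.0522, 0.079]
ee_rot: [3.141, 0.0, 1.572]
wrist_force: [0.4, 0.4, -2.3]
width: 0.056
finger_force: 30.0
```

```bash
python3 -m handwheel '[[[0,0,0],[0,0,-0.015],1],[[0,0,0],[0,0,0],1],[[0,0,0],[0,0,0],0],[[0,0,0],[0,0,0],0],[[0,0,0],[0,0,0],0]]'
python3 -m handwheel '[[[0,0,0],[0,0,0],0],[[0,0,0],[0,0,0.4],0],[[0,0,0],[0,0,0.8],0],[[0,0,0],[0,0,0.7],0],[[0,0,0],[-0.05,0.5,0],0]]'
python3 -m handwheel '[[[0,0,0],[-0.05,0.9,0],0],[[0,0,0],[-0.05,0.95,0],0],[[0,0,0],[0,0.95,0],0],[[0,0,0],[0,0.8,0],0],[[0,0,0],[0,0.45,0],0]]'
python3 -m handwheel '[[[0,0,0],[0,0.2,-0.3],0],[[0,0,0],[0,0,-0.7],0],[[0,0,0],[0,0,-0.6],0],[[0,0,0],[0,0,-0.27],0],[[0,0,0],[0,0,0],0]]'
python3 -m handwheel '[[[0,0,0],[0,0,0],0],[[0,0,0],[0,0,0],0],[[0,0,0],[0,0,0],1],[[0,0,0],[0,0,0],1],[[0,0,0],[0,0,0],1]]'
python3 -m handwheel '[[[0,0,0],[0,0,0],1],[[0,0,0],[0,0,0],1],[[0,0,0],[0,0,0],1]]'
```

```text
time: 36.5
tool_pos: [0.5189, 0.0522, 0.0785]
ee_rot: [3.141, -0.0, 1.572]
wrist_force: [-0.1, -0.0, -0.4]
width: 0.0767
finger_force: 0.0
time: 37.0
tool_pos: [0.5198, 0.0757, 0.1798]
ee_rot: [3.129, 0.001, 1.568]
wrist_force: [1.6, -0.3, 0.4]
width: 0.0938
finger_force: 0.0
time: 37.5
tool_pos: [0.5106, 0.2828, 0.1731]
ee_rot: [-3.142, -0.001, 1.575]
wrist_force: [-0.6, 0.1, -0.1]
width: 0.0944
finger_force: 0.0
time: 38.0
tool_pos: [0.5094, 0.2881, 0.0763]
ee_rot: [-3.136, 0.003, 1.571]
wrist_force: [0.7, 0.7, -0.8]
width: 0.0941
finger_force: 0.0
time: 38.5
tool_pos: [0.5116, 0.2899, 0.0806]
ee_rot: [3.14, -0.001, 1.572]
wrist_force: [0.0, -0.1, 0.1]
width: 0.0731
finger_force: 0.0
time: 38.8
tool_pos: [0.5112, 0.2897, 0.0798]
ee_rot: [3.142, 0.0, 1.572]
wrist_force: [0.3, 0.2, -0.2]
width: 0.056
finger_force: 30.0
```

```bash
python3 -m handwheel '[[[0,0,0],[0,0,0.3],1],[[0,0,0],[0,0,0.7],1],[[0,0,0],[0,0,0.8],1],[[0,0,0],[0,0,0.6],1],[[0,0,0],[0,0,0.2],1]]'
python3 -m handwheel '[[[0,0,0],[0,-0.4,0],1],[[0,0,0],[0.05,-0.8,0],1],[[0,0,0],[0.05,-0.95,0],1],[[0,0,0],[0.05,-0.95,0],1],[[0,0,0],[0,-0.95,0],1]]'
python3 -m handwheel '[[[0,0,0],[0,-0.8,0],1],[[0,0,0],[0,-0.5,0],1],[[0,0,0],[0,-0.21,0],1],[[0,0,0],[0,0,0],1],[[0,0,0],[0,0,0],1]]'
python3 -m handwheel '[[[0,0,0],[0,0,0],1],[[0,0,0],[0,0,0],1],[[0,0,0],[0,0,0],1]]'
python3 - <<'E'
from h import *
print(robot.get_obs()["tool_pos"])
im,P,H=cloud("wrist","w8")
R=(abs(P[...,0]-.52)<.06)&(P[...,1]>.02)&(P[...,1]<.13)
print("red",rect(P,(hue(H,0,6)|hue(H,174,180))&R,.098,.115)); print("yel",rect(P,hue(H,22,33)&R,.098,.115))
E
```

```text
time: 39.3
tool_pos: [0.5128, 0.2905, 0.2153]
ee_rot: [3.134, -0.004, 1.572]
wrist_force: [0.3, 0.4, 0.0]
width: 0.056
finger_force: 30.0
time: 39.8
tool_pos: [0.518, 0.0855, 0.2085]
ee_rot: [-3.14, 0.0, 1.572]
wrist_force: [1.0, -0.4, -1.4]
width: 0.0559
finger_force: 30.0
time: 40.3
tool_pos: [0.5185, 0.0127, 0.2093]
ee_rot: [-3.141, -0.001, 1.572]
wrist_force: [1.0, 0.1, -1.7]
width: 0.056
finger_force: 30.0
time: 40.6
tool_pos: [0.5187, 0.0126, 0.2097]
ee_rot: [3.142, -0.0, 1.573]
wrist_force: [-0.0, -0.8, -1.2]
width: 0.0559
finger_force: 30.0
[0.51871192 0.01263844 0.20972742]
red [5.195e+02 9.390e+01 5.600e+01 3.720e+01 2.000e-01 1.022e+02 3.819e+03]
yel [ 5.193e+02  5.120e+01  3.820e+01  5.590e+01 -4.000e-01  1.022e+02
  3.510e+03]
```

```bash
python3 -m handwheel '[[[0,0,0],[0,-0.05,-0.2],1],[[0,0,0],[0,0,-0.6],1],[[0,0,0],[0,0,-0.7],1],[[0,0,0],[0,0,-0.6],1],[[0,0,0],[0,0,-0.3],1]]'
python3 -m handwheel '[[[0,0,0],[0,0,-0.12],1],[[0,0,0],[0,0,-0.06],1],[[0,0,0],[0,0,0],1],[[0,0,0],[0,0,0],1],[[0,0,0],[0,0,-0.02],1]]'
python3 -m handwheel '[[[0,0,0],[0,0,-0.02],1],[[0,0,0],[0,0,0],1],[[0,0,0],[0,0,0],1],[[0,0,0],[0,0,0],1]]'
```

```text
time: 41.15
tool_pos: [0.5162, 0.0093, 0.0855]
ee_rot: [-3.135, -0.0, 1.572]
wrist_force: [-0.6, -0.7, -0.9]
width: 0.0561
finger_force: 30.0
time: 41.65
tool_pos: [0.5197, 0.0091, 0.0811]
ee_rot: [3.139, 0.0, 1.572]
wrist_force: [0.0, 0.1, -1.2]
width: 0.0554
finger_force: 30.0
time: 42.05
tool_pos: [0.5187, 0.0092, 0.0788]
ee_rot: [3.141, -0.0, 1.572]
wrist_force: [-0.5, -0.5, -0.7]
width: 0.0558
finger_force: 30.0
```

```bash
python3 -m handwheel '[[[0,0,0],[0,0,-0.015],1],[[0,0,0],[0,0,0],1],[[0,0,0],[0,0,0],0],[[0,0,0],[0,0,0],0],[[0,0,0],[0,0,0],0]]'
python3 -m handwheel '[[[0,0,0],[0,0,0],0],[[0,0,0],[0,0,0.4],0],[[0,0,0],[0,0,0.8],0],[[0,0,0],[0,0,0.7],0],[[0,0,0],[0,-0.4,0],0.5]]'
python3 -m handwheel '[[[0,0,0],[0,-0.7,0],1],[[0,0,0],[0,-0.55,0],1],[[0,0,0],[0,-0.25,0],1],[[0,0,0],[0,0,0],1],[[0,0,0],[0,0,0],1]]'
python3 -m handwheel '[[[0,0,0],[0,0,0],1],[[0,0,0],[0,0,0],1],[[0,0,0],[0,0,0],1],[[0,0,0],[0,0,0],1],[[0,0,0],[0,0,0],1]]'
python3 - <<'E'
from h import *
print(robot.get_obs()["tool_pos"],robot.get_obs()["width"])
im,P,H=cloud("wrist","w9")
R=(abs(P[...,0]-.52)<.06)&(P[...,1]>-.08)&(P[...,1]<.13)
print("red",rect(P,(hue(H,0,6)|hue(H,174,180))&R,.098,.115)); print("yel",rect(P,hue(H,22,33)&R,.098,.115)); print("blu",rect(P,hue(H,105,125)&R,.098,.115))
E
```

```text
time: 42.55
tool_pos: [0.5189, 0.0091, 0.0783]
ee_rot: [3.141, 0.0, 1.572]
wrist_force: [-0.1, -0.6, -0.6]
width: 0.0765
finger_force: 0.0
time: 43.05
tool_pos: [0.522, -0.0098, 0.1797]
ee_rot: [3.129, 0.0, 1.575]
wrist_force: [-0.4, 0.1, 0.7]
width: 0.0893
finger_force: 0.0
time: 43.55
tool_pos: [0.5187, -0.0851, 0.1729]
ee_rot: [-3.141, -0.001, 1.572]
wrist_force: [0.1, -0.3, 2.0]
width: 0.0495
finger_force: 0.0
time: 44.05
tool_pos: [0.5187, -0.0855, 0.173]
ee_rot: [3.141, -0.0, 1.572]
wrist_force: [-0.8, -0.1, 0.8]
width: 0.0093
finger_force: 0.0
[ 0.51872642 -0.08552603  0.17301539] 0.009289557029872088
red None
yel [ 5.191e+02  4.490e+01  2.620e+01  5.620e+01 -3.000e-01  1.021e+02
  4.020e+03]
blu [ 5.189e+02  8.600e+00  3.780e+01  5.620e+01 -5.000e-01  1.022e+02
  5.541e+03]
```

View pics/w9.png

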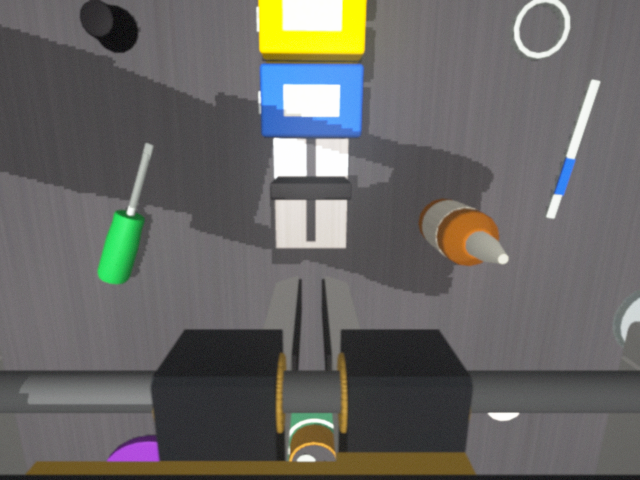

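```bash
python3 -m handwheel '[[[0,0,0],[0,0,-0.4],1],[[0,0,0],[0,0,-0.7],1],[[0,0,0],[0,0,-0.6],1],[[0,0,0],[0,0,-0.35],1],[[0,0,0],[0,0,-0.11],1]]'
python3 -m handwheel '[[[0,0,0],[0,0.15,0],1],[[0,0,0],[0,0.2,0],1],[[0,0,0],[0,0.15,0],1],[[0,0,0],[0,0.1,0],1],[[0,0,0],[0,0.1,0],1]]'
python3 -m handwheel '[[[0,0,0],[0,0.1,0],1],[[0,0,0],[0,0.1,0],1],[[0,0,0],[0,0.1,0],1],[[0,0,0],[0,0.08,0],1],[[0,0,0],[0,0.04,0],1]]'
python3 -m handwheel '[[[0,0,0],[0,0.03,0],1],[[0,0,0],[0,0.03,0],1],[[0,0,0],[0,0.03,0],1],[[0,0,0],[0,0,0],1]]'
```

```text
time: 44.6
tool_pos: [0.5169, -0.0853, 0.0623]
ee_rot: [-3.137, -0.001, 1.572]
wrist_force: [0.7, 0.8, 0.2]
width: 0.0005
finger_force: 0.0
time: 45.1
tool_pos: [0.5196, -0.0506, 0.0663]
ee_rot: [3.139, 0.001, 1.572]
wrist_force: [0.7, -2.3, 1.0]
width: 0.0008
finger_force: 0.7
time: 45.6
tool_pos: [0.5187, -0.0296, 0.065]
ee_rot: [3.142, 0.0, 1.572]
wrist_force: [1.2, -1.4, 1.5]
width: 0.0007
finger_force: 1.0
time: 46.0
tool_pos: [0.5187, -0.0255, 0.065]
ee_rot: [3.141, 0.0, 1.572]
wrist_force: [0.4, -2.6, 1.3]
width: 0.0006
finger_force: 1.3
```

```bash
python3 -m handwheel '[[[0,0,0],[0,0.03,0],1],[[0,0,0],[0,0.03,0],1],[[0,0,0],[0,0.02,0],1],[[0,0,0],[0,0,0],1]]'
python3 -m handwheel '[[[0,0,0],[0,0.02,0],1],[[0,0,0],[0,0.02,0],1],[[0,0,0],[0,0,0],1]]'
```

```text
time: 46.4
tool_pos: [0.5187, -0.0215, 0.065]
ee_rot: [3.142, 0.001, 1.572]
wrist_force: [-0.2, -3.5, 0.6]
width: 0.0004
finger_force: 1.9
time: 46.7
tool_pos: [0.5187, -0.0193, 0.065]
ee_rot: [3.141, 0.0, 1.572]
wrist_force: [1.6, -2.8, 0.9]
width: 0.0004
finger_force: 2.0
```

```bash
python3 -m handwheel '[[[0,0,0],[0,0.02,0],1],[[0,0,0],[0,0,0],1]]'
```

```text
time: 46.9
tool_pos: [0.5187, -0.0193, 0.065]
ee_rot: [-3.142, 0.002, 1.572]
wrist_force: [0.4, -7.4, -0.4]
width: 0.0001
finger_force: 3.2
```

```bash
python3 -m handwheel '[[[0,0,0],[0,0.02,0],1],[[0,0,0],[0,0,0],1],[[0,0,0],[0,0,0],1]]'
```

```text
time: 47.2
tool_pos: [0.5187, -0.0192, 0.065]
ee_rot: [3.142, 0.004, 1.571]
wrist_force: [-0.2, -8.8, 0.9]
width: 0.0006
finger_force: 4.3
```

Packed tight. I'll back off, lift, and look straight down.

```bash
python3 -m handwheel '[[[0,0,0],[0,-0.1,0],1],[[0,0,0],[0,-0.3,0],1],[[0,0,0],[0,-0.4,0],1],[[0,0,0],[0,-0.1,0.3],1],[[0,0,0],[0,0,0.8],1]]'
python3 -m handwheel '[[[0,0,0],[0,0,0.9],1],[[0,0,0],[0,0,0.9],1],[[0,0,0],[0,0.4,0.9],1],[[0,0,0],[0,0.5,0.6],1],[[0,0,0],[0,0.3,0],1]]'
python3 -m handwheel '[[[0,0,0],[0,0,0],1],[[0,0,0],[0,0,0],1],[[0,0,0],[0,0,0],1],[[0,0,0],[0,0,0],1]]'
python3 - <<'E'
from h import *
im,P,H=cloud("wrist","w10")
R=(abs(P[...,0]-.52)<.06)&(P[...,1]>-.08)&(P[...,1]<.13)
for n,m in(("red",hue(H,0,6)|hue(H,174,180)),("yel",hue(H,22,33)),("blu",hue(H,105,125))): print(n,rect(P,m&R,.098,.115))
print("stop",rect(P,R&(P[...,1]<.01),.052,.075)); print("wall",rect(P,(abs(P[...,0]-.52)<.06)&(P[...,1]>.11)&(P[...,1]<.15),.055,.075))
im,P,H=cloud("top","t10")
print("oil",rect(P,(abs(P[...,0]-.627)<.04)&(abs(P[...,1]+.08)<.04),.03,.13)); print("holder",rect(P,(abs(P[...,0]-.522)<.04)&(abs(P[...,1]+.297)<.04),.025,.05))
E
```

```text
time: 47.7
tool_pos: [0.5153, -0.0623, 0.1158]
ee_rot: [-3.131, -0.004, 1.57]
wrist_force: [0.8, -0.5, -0.2]
width: 0.0003
finger_force: 0.0
time: 48.2
tool_pos: [0.5205, -0.0012, 0.2909]
ee_rot: [3.131, -0.001, 1.573]
wrist_force: [-0.3, -0.1, 0.3]
width: 0.0003
finger_force: 0.0
time: 48.6
tool_pos: [0.5182, -0.003, 0.2831]
ee_rot: [-3.138, -0.0, 1.571]
wrist_force: [-0.0, 0.4, 0.2]
width: 0.0004
finger_force: 0.0
red [5.195e+02 9.680e+01 5.570e+01 3.650e+01 8.000e-01 1.022e+02 2.356e+03]
yel [5.194e+02 5.890e+01 5.610e+01 3.710e+01 1.000e-01 1.022e+02 2.320e+03]
blu [5.187e+02 2.050e+01 5.550e+01 3.690e+01 1.000e-01 1.023e+02 2.016e+03]
stop [519.   -8.6   2.7  54.8  -0.   57.8 168. ]
wall [518.4 124.3   6.5  55.8  -0.   62.3 502. ]
oil [627.2 -80.2  38.7  39.   16.1  71.6 330. ]
holder [ 520.  -299.    44.3   44.2   38.9   35.9  357. ]
```

View pics/w10.png

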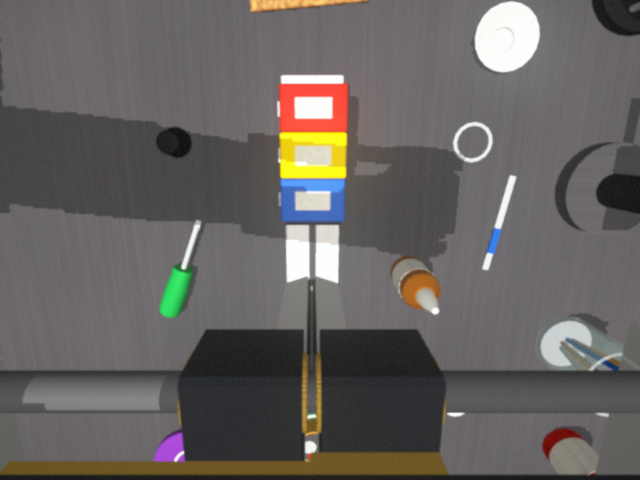

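The view shows red, yellow and blue packed in line at (313,108), (313,155) and (313,200), with the stop against blue. The holder and oil bottle measure where they should be, so I'm handing in.

```bash
python3 -c "
from bench import robot
print(robot.close_job())"
```

```text
the job is handed in; nothing more can be done
None
```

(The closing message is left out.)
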